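Load the hardness sample holder with its faces flush

ROBOT

A 6-joint arm with a two-finger parallel gripper is mounted at the origin on a cart in front of the work surface, level with it; the furniture and walls round the work are solid. World frame = base frame: x ahead of the robot, y to its left, z up, the work surface at z = 0. Lengths are in m, angles in rad, forces in N, time in s.
With the tool pointing down it reaches from about 0.275 to 0.825 m from the base axis. Payload 5.2 kg.
Tool frame: the origin (TCP) lies midway between the tips of the shut fingers; the grasp point (between the pads) lies 19 mm behind it (tcp_to_grasp is the z of the grasp point in the tool frame, in m); z points along the fingers, y is the direction in which the jaws open and shut (so a half turn about z gives the same grasp; the last joint's range is limited). The gripper opens to 93 mm and grips with 3 to 60 N. Pads are 15 mm wide; open, the fingers measure 128 mm over their backs; the gripper's body (75 mm by 188 mm) begins 65 mm behind the grasp point.
Start: joints at [-1.409, 0.259, 1.535, -0, 1.348, -0.203], TCP at [0.196, -0.514, 0.219] pointing down, gripper open.
Joint ranges: [-3.14, 3.14], [-0.91, 2.08], [0.19, 2.58], [-1.22, 4.36], [0.22, 2.71], [-3.12, 3.12]. Speed limits (rad/s): [2.57, 2.57, 3.14, 3.14, 3.14, 3.14].

INTERFACE

Orientations are given as [roll, pitch, yaw] about the fixed x, y, z axes, in that order (R = Rz(yaw) Ry(pitch) Rx(roll)).
In Python, from plant import read_state, capture, hand_in, boxes_of, mark_of, tcp_to_grasp gives the robot as it stands.
- The arm moves only by the tool move_arm, never from a script. Its argument "deltas" is a list of rows, each a list of 2 entries, a list of its own where there are three numbers: the shift along the tool's x, y, z in mm, then the turn, a rotation vector about the tool's x, y, z in degrees. A call has exactly 5 rows; each row is the pose to reach, as a shift and turn from the pose commanded when the call began, along the tool's axes at that moment; what a row does not reach only later rows make up. A row lasts 1/8 s, in which the tool goes at most 62.5 mm and 10.7 degrees, less where a joint would pass 70% of its speed; a pose out of reach is approached as far as the arm can. A call with a gripper value outside its range is refused whole. "fingers" is the opening, from -1 (shut) to 1 (fully open), set as the call begins (left out, the last holds). The fingers move at their own pace and stop on an object; "newtons" is the grip in N (left out, the last holds). Time passes only in rows, so rows that repeat a pose let the fingers close, or fill a call up. It gives the time, the measured TCP pose, the force and the opening at its end, in the units of the state.
- read_state(): the state, without advancing time (a new reading comes with each control period).
- capture(name): name is "side" or "top" or "wrist"; returns a dict with "frame" (420x560x3 uint8, red, green, blue), "fx", "fy", "cx", "cy" (pixels), "extrinsics" (4x4, takes a point from world to camera coordinates). Camera axes: x right, y down, z forward; pixel columns grow to the right and rows downward; lengths in m; the calibration is good to about 2 mm. A picture is of the moment at which its call begins. There is no depth.
- hand_in(): hands the job in, once; it reports no verdict.
Trained networks look in the newest picture that a camera, given by its name, has taken for a name from the list of things; names that differ only in an ending like _2 or _b are one class to them, and where a whole thing is asked for, a point or a joint stands for the part that bears it (a point fixed in the world has none). Each returns a list of dicts, best first, with "confidence" (0 to 1); they miss things now and then, are a little off and sometimes report something else, mostly with a low value. They report only what shows in the picture. A call takes as long as a camera call.
- boxes_of(camera, target): "position" ([column, row] in pixels, amid what is visible of it).
- mark_of(camera, target): "position" ([column, row] in pixels: a listed point, or the origin of a listed thing).
The state is a dict: "time": time; "q": joint angles; "qd": joint speeds; "joint_efforts": joint torques, N m; "ee_pos": TCP position; "eef_rot": TCP orientation; "contact_force": force on the tool from outside, world axes, zero at the start; "ft_torque": the same for the moment, N m; "opening": finger opening in m.
Only numpy, scipy, OpenCV 4.12 (cv2) and the standard library are available. Lean on these libraries where they do the work, as an engineer would, in place of code of your own. Each camera call takes 0.05 s, during which the arm holds its last target. There are 200 camera calls.

TASK

Load the aluminium sample holder for the hardness run: lay the smaller of the two round steel test blocks in the wide shallow recess, and stand the black mounted specimen, polished face up, in the narrow deep well on top of the two spacer discs that together bring its face flush with the top of the holder. Leave the larger test block, the bare round bar sample and the spacer disc that is not needed where they are.

Things in the scene. Friction and masses are not known exactly. Their poses are not given: they have to be found in the camera images.
- holder: Fixed milled aluminium block, 72 (x) x 130 (y) x 43 (z) mm; at yaw 0 a wide shallow round recess in its left (+y) half, a narrow deep round well in its right (-y) half. Through each runs a finger slot along the holder's x, as deep as the recess or well, open at both ends, for fingers that close along x. Origin: centre of its underside, z up; yaw within 30 degrees.
- recess (a point): Centre of the floor of the wide recess, at (0, 27, 31) mm in the holder's frame, axes as the holder's. The recess is 58 mm in diameter and 12 mm deep, its finger slot 32 mm wide, its rim chamfered by 2 mm.
- well (a point): Centre of the floor of the deep well, at (0, -35, 6) mm in the holder's frame, axes as the holder's. The well is 42 mm in diameter and 37 mm deep, its finger slot 30 mm wide, its rim chamfered by 2 mm.
- small_block: The smaller hardness test block: loose round ground steel disc, 50 mm diameter, 12 mm thick, about 0.19 kg. It just fills the depth of the recess. Origin: centre of its underside, z up.
- large_block: The larger hardness test block: loose round ground steel disc of the same look, 60 mm diameter, 14 mm thick; too wide for the recess. Stays where it is. Origin: centre of its underside, z up.
- mount: Mounted specimen: loose black moulded cylinder, 30 mm diameter, 19 mm tall, with a small bright round metal face set in its top (the polished face, up at the start). Origin: centre of its underside, z up.
- bar_sample: Bare bar sample: loose sawn round steel bar, 27 mm diameter, 27 mm tall, dark sides, its whole top a bare ground face with no moulding round it. Stays where it is. Origin: centre of its underside, z up.
- spacer_5: Loose ground steel spacer disc, 32 mm diameter, 5 mm thick (the thinnest of the three), a small dimple in the centre of each face. Origin: centre of its underside, z up.
- spacer_9: Loose ground steel spacer disc, 32 mm diameter, 9 mm thick (the middle one of the three), a small dimple in the centre of each face. Origin: centre of its underside, z up.
- spacer_13: Loose ground steel spacer disc, 32 mm diameter, 13 mm thick (the thickest of the three), a small dimple in the centre of each face. Origin: centre of its underside, z up.

How it is judged:
At the end, for the whole second after the job is handed in: Small block flat in the recess, within 2 mm of its floor; 5 and 13 mm spacers in the well, either order, mount on them, face up, within 2 mm of flush; all within 10 mm of their place's centre, tilted < 0.08 rad, at rest. Large block, bar sample and 9 mm spacer within 30 mm of their start (horizontal distance between small_block and recess below 0.01 m and z of small_block in the frame of recess between -0.002 and 0.002 m and angle between each of small_block, mount, spacer_5, spacer_13's own z axis and vertical below 0.08 rad and linear speed of each of small_block, mount, spacer_5, spacer_13 below 0.02 m/s and angular speed of each of small_block, mount, spacer_5, spacer_13 below 0.3 rad/s and horizontal distance between each of mount, spacer_5, spacer_13 and well below 0.01 m and z of mount in the frame of well between 0.016 and 0.02 m and z of spacer_5 in the frame of well between -0.002 and 0.015 m and z of spacer_13 in the frame of well between -0.002 and 0.007 m and distance of each of large_block, bar_sample, spacer_9 from where it was at the start of the episode below 0.03 m); the robot touches nothing.
It fails at once if large block is displaced or lifted by more than 40 mm (distance of large_block from where it was at the start of the episode above 0.04 m).
It fails at once if bar sample is displaced or lifted by more than 40 mm (distance of bar_sample from where it was at the start of the episode above 0.04 m).
It fails at once if spacer 9 is displaced or lifted by more than 40 mm (distance of spacer_9 from where it was at the start of the episode above 0.04 m).
It also fails if it takes over 96 s, if anything falls off the work surface, if the arm or the gripper's body presses on something with over 40 N, if the wrist force passes 120 N, or if a joint passes its speed limit or range.

## Working session

There is one attempt and no reset: what is moved stays moved. The work goes in short steps, Python scripts to look and compute and a tool call to move; the robot and the scene stay as the last step left them, time stands still between calls to the robot, and variables do not carry over. Pictures are saved under pics/ and viewed, about 12 in all and at most 16, crops included, and the job is handed in when it is done.

Besides the shell and the picture viewer there is one more tool, called after "Emit:" as name(argument=value, ...) on one line, values as JSON. move_arm: Moves the arm, as the interface text tells. Its arguments: {"type":"object","properties":{"deltas":{"type":"array","items":{"type":"array"}},"fingers":{"type":"number"},"newtons":{"type":"number"}},"required":["deltas"]}

```bash
mkdir -p pics; ls; cat > h.py <<'E'
import numpy as np, cv2
from scipy.spatial.transform import Rotation as R
from plant import *
def ray(c,px,z):
    T=np.array(c["extrinsics"]);Rm,t=T[:3,:3],T[:3,3]
    d=Rm.T@np.array([(px[0]-c["cx"])/c["fx"],(px[1]-c["cy"])/c["fy"],1.0]);o=-Rm.T@t
    return o+d*(z-o[2])/d[2]
def proj(c,p):
    T=np.array(c["extrinsics"]);q=T[:3,:3]@np.array(p)+T[:3,3]
    return np.array([c["fx"]*q[0]/q[2]+c["cx"],c["fy"]*q[1]/q[2]+c["cy"]])
def save(c,n): cv2.imwrite("pics/"+n,cv2.cvtColor(c["frame"],cv2.COLOR_RGB2BGR))
E
python3 - <<'E'
from h import *
np.set_printoptions(precision=3,suppress=True)
cs={n:capture(n) for n in("top","side")}
for n,c in cs.items():
    save(c,n+"1.png"); T=np.array(c["extrinsics"]); print(n,c["fx"],-T[:3,:3].T@T[:3,3])
    for t in "holder recess well small_block large_block mount bar_sample spacer_5 spacer_9 spacer_13".split():
        print(t,[(np.round(d["position"]),round(d["confidence"],2),ray(c,d["position"],{"holder":0,"recess":.031,"well":.006}.get(t,0))[:2]) for d in mark_of(n,t)[:3]])
s=read_state();print(s)
E
```

```text
pics
top 494.2843553139979 [ 0.359 -0.045  1.116]
holder [(array([176., 244.]), 0.92, array([0.512, 0.189]))]
recess [(array([161., 237.]), 0.58, array([0.524, 0.217]))]
well [(array([185., 255.]), 0.87, array([0.488, 0.167]))]
small_block [(array([428., 226.]), 0.78, array([ 0.549, -0.386]))]
large_block [(array([312., 230.]), 0.83, array([ 0.543, -0.121]))]
mount [(array([188., 252.]), 0.69, array([0.495, 0.163])), (array([404., 275.]), 0.57, array([ 0.438, -0.324]))]
bar_sample [(array([338., 172.]), 0.63, array([ 0.681, -0.182]))]
spacer_5 [(array([350., 270.]), 0.74, array([ 0.45 , -0.203])), (array([367., 218.]), 0.66, array([ 0.569, -0.247])), (array([304., 276.]), 0.58, array([ 0.438, -0.099]))]
spacer_9 [(array([350., 270.]), 0.74, array([ 0.45 , -0.203])), (array([367., 218.]), 0.66, array([ 0.569, -0.247])), (array([304., 276.]), 0.58, array([ 0.438, -0.099]))]
spacer_13 [(array([350., 270.]), 0.74, array([ 0.45 , -0.203])), (array([367., 218.]), 0.66, array([ 0.569, -0.247])), (array([304., 276.]), 0.58, array([ 0.438, -0.099]))]
side 387.8283203888876 [ 0.57  -0.753  0.5
[... 691 characters left out ...]
 295.]), 0.59, array([ 0.566, -0.244])), (array([245., 282.]), 0.57, array([ 0.455, -0.213]))]
spacer_13 [(array([239., 246.]), 0.61, array([ 0.426, -0.105])), (array([301., 295.]), 0.59, array([ 0.566, -0.244])), (array([245., 282.]), 0.57, array([ 0.455, -0.213]))]
{'time': 1.1, 'q': array([-1.409,  0.259,  1.535,  0.   ,  1.348, -0.203]), 'qd': array([ 0.001, -0.002, -0.   ,  0.   , -0.001, -0.001]), 'joint_efforts': array([  0.   , -43.721, -28.431,   0.072,   0.031,  -0.   ]), 'ee_pos': array([ 0.196, -0.514,  0.219]), 'eef_rot': array([ 3.142, -0.   ,  0.365]), 'contact_force': array([ 0.493, -1.027,  0.306]), 'ft_torque': array([-0.01 ,  0.007, -0.001]), 'opening': 0.0928288696593141}
```

```bash
python3 - <<'E'
import cv2
a=cv2.imread("pics/top1.png")[140:310,130:470]; cv2.imwrite("pics/a.png",cv2.resize(a,(800,400),interpolation=cv2.INTER_CUBIC))
b=cv2.imread("pics/side1.png")[140:400,200:400]; cv2.imwrite("pics/b.png",cv2.resize(b,(460,600),interpolation=cv2.INTER_CUBIC))
E
```

```text
(no output)
```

View pics/a.png

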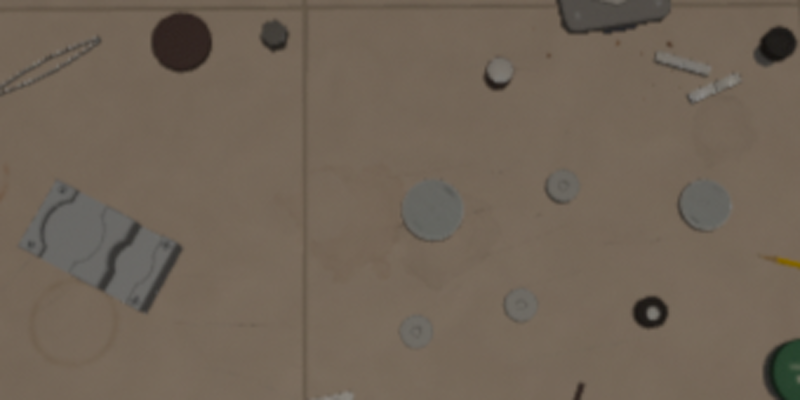

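View pics/b.png

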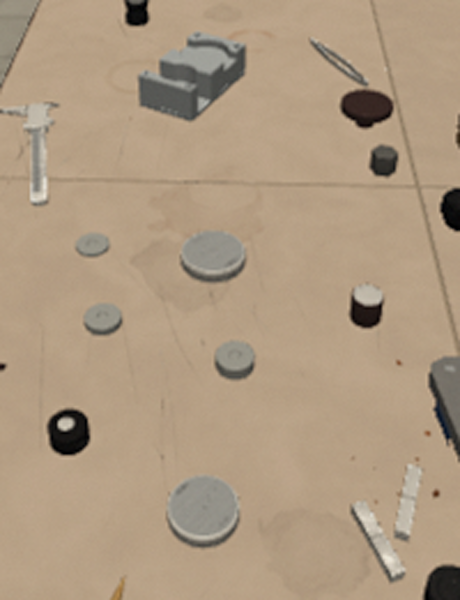

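```bash
cat >> h.py <<'E'
np.set_printoptions(precision=3,suppress=True)
def go(x,y,z,yaw):
    s=read_state();r=R.from_euler("xyz",s["eef_rot"]);t=R.from_euler("xyz",[np.pi,0,yaw])
    v=r.inv().apply(np.array([x,y,z])-s["ee_pos"])*1000
    print("t",s["time"],"shift",v.round(1),"turn",np.degrees((r.inv()*t).as_rotvec()).round(2),"op",round(s["opening"]*1000,1))
E
python3 - <<'E'
from h import *
go(.567,-.23,.2,1.1)
c=capture("wrist");T=np.array(c["extrinsics"]);s=read_state();r=R.from_euler("xyz",s["eef_rot"])
print(r.inv().apply(-T[:3,:3].T@T[:3,3]-s["ee_pos"]),r.inv().apply(T[2,:3]),c["fx"])
E
```

```text
t 1.1 shift [ 447.6 -132.9   18.7] turn [  0.    -0.   -42.13] op 92.8
[ 0.076 -0.001 -0.166] [-0.275  0.     0.962] 374.4670188915977
```

Emit:
move_arm(deltas=[[[60,-18,3],[0,0,-8]],[[120,-36,6],[0,0,-16]],[[180,-54,9],[0,0,-24]],[[240,-72,12],[0,0,-32]],[[295,-88,14],[0,0,-42]]], fingers=1)

```text
time: 1.78
ee_pos: [0.442, -0.3249, 0.2047]
eef_rot: [3.141, 0.0, 1.103]
contact_force: [0.5, -0.6, -0.6]
opening: 0.0931
```

```bash
python3 - <<'E'
from h import *
go(.567,-.24,.2,1.1)
E
```

```text
t 1.775 shift [132.1  73.4   4.8] turn [0.03 0.01 0.2 ] op 93.1
```

Emit:
move_arm(deltas=[[[40,22,2],[0,0,0]],[[85,47,4],[0,0,0]],[[132,73,5],[0,0,0]],[[132,73,5],[0,0,0]],[[132,73,5],[0,0,0]]])

```text
time: 2.4
ee_pos: [0.5652, -0.242, 0.1993]
eef_rot: [-3.141, 0.0, 1.099]
contact_force: [-0.4, -0.0, -0.0]
opening: 0.093
```

```bash
cat >> h.py <<'E'
def look(names,f=None,zz={}):
    c=capture("wrist")
    if f: save(c,f)
    for n in names:
        print(n,[(np.round(d["position"]),round(d["confidence"],2),ray(c,d["position"],zz.get(n,0))[:2]) for d in mark_of("wrist",n)[:4]])
    return c
E
python3 - <<'E'
from h import *
c=look(["spacer_13","small_block","mount","large_block"],"w1.png")
go(.567,-.24,.2,1.1)
E
```

```text
spacer_13 [(array([ 88., 125.]), 0.88, array([ 0.43 , -0.108])), (array([280., 190.]), 0.67, array([ 0.564, -0.248])), (array([161., 204.]), 0.66, array([ 0.45 , -0.207]))]
small_block [(array([325., 307.]), 0.81, array([ 0.548, -0.388]))]
mount [(array([217., 301.]), 0.94, array([ 0.446, -0.328])), (array([326., 306.]), 0.7, array([ 0.549, -0.387]))]
large_block [(array([197.,  79.]), 0.88, array([ 0.543, -0.12 ]))]
t 2.65 shift [ 3.8  0.6 -0.1] turn [ 0.01  0.01 -0.22] op 92.9
```

View pics/w1.png

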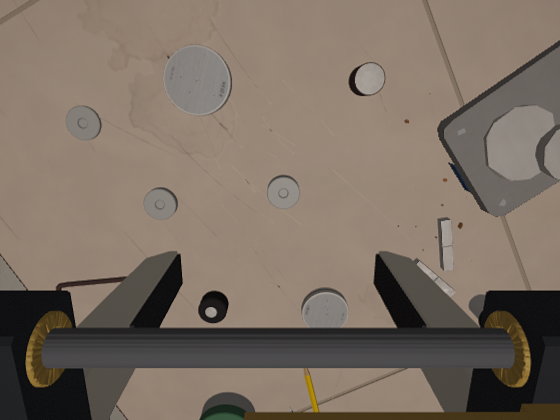

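```bash
python3 - <<'E'
import cv2,numpy as np
a=cv2.imread("pics/side1.png")
o=[cv2.resize(a[y-15:y+15,x-20:x+20],(266,200),interpolation=cv2.INTER_CUBIC) for x,y in((240,246),(245,279),(302,296))]
cv2.imwrite("pics/c.png",np.hstack(o))
from h import *
go(.564,-.248,.004,1.1)
E
```

```text
t 2.65 shift [ -4.7   1.5 195.9] turn [ 0.01  0.01 -0.22] op 92.9
```

View pics/c.png

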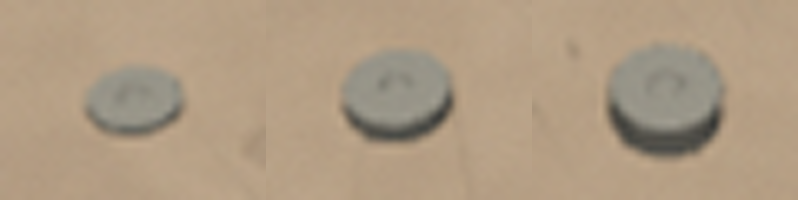

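Left to right the rims show clearly thin, middle and thick: 5 mm at (0.43,-0.108), 9 mm at (0.45,-0.207), 13 mm at (0.564,-0.248).

Emit:
move_arm(deltas=[[[-5,1.5,50],[0,0,0]],[[-5,1.5,105],[0,0,0]],[[-5,1.5,160],[0,0,0]],[[-5,1.5,182],[0,0,0]],[[-5,1.5,193],[0,0,0]]], fingers=0.2)

```text
time: 3.28
ee_pos: [0.5634, -0.2474, 0.0052]
eef_rot: [-3.139, -0.0, 1.097]
contact_force: [0.2, -0.2, 0.9]
opening: 0.0562
```

Emit:
move_arm(deltas=[[[0,0,3],[0,0,0]],[[0,0,3],[0,0,0]],[[0,0,3],[0,0,0]],[[0,0,3],[0,0,0]],[[0,0,3],[0,0,0]]], fingers=-1, newtons=30)

```text
time: 3.9
ee_pos: [0.5655, -0.2479, 0.005]
eef_rot: [3.139, 0.0, 1.098]
contact_force: [0.5, -0.6, 6.1]
opening: 0.0308
```

Emit:
move_arm(deltas=[[[0,0,-20],[0,0,0]],[[0,0,-60],[0,0,0]],[[0,0,-110],[0,0,0]],[[0,0,-155],[0,0,0]],[[0,0,-165],[0,0,0]]])

```text
time: 4.53
ee_pos: [0.5661, -0.248, 0.1722]
eef_rot: [3.136, 0.001, 1.098]
contact_force: [-0.0, 0.1, -0.9]
opening: 0.0304
```

```bash
python3 - <<'E'
from h import *
print(read_state()["contact_force"]); go(.49,.06,.19,1.1)
E
```

```text
[-0.01   0.095 -0.932]
t 4.525 shift [ 239.6 -207.9  -19.2] turn [ 0.35  0.04 -0.11] op 30.4
```

Emit:
move_arm(deltas=[[[40,-35,-4],[0,0,0]],[[85,-74,-8],[0,0,0]],[[130,-113,-12],[0,0,0]],[[175,-152,-16],[0,0,0]],[[220,-191,-19],[0,0,0]]])

```text
time: 5.15
ee_pos: [0.4931, 0.0375, 0.1862]
eef_rot: [-3.139, 0.001, 1.097]
contact_force: [0.8, 0.5, -1.8]
opening: 0.0308
```

```bash
python3 - <<'E'
from h import *
c=look(["holder","recess","well"],"w2.png",{"recess":.031,"well":.006})
print(read_state()["ee_pos"])
E
```

```text
holder [(array([216.,  22.]), 0.77, array([0.511, 0.19 ]))]
recess []
well [(array([216.,  65.]), 0.72, array([0.494, 0.159]))]
[0.494 0.037 0.187]
```

View pics/w2.png

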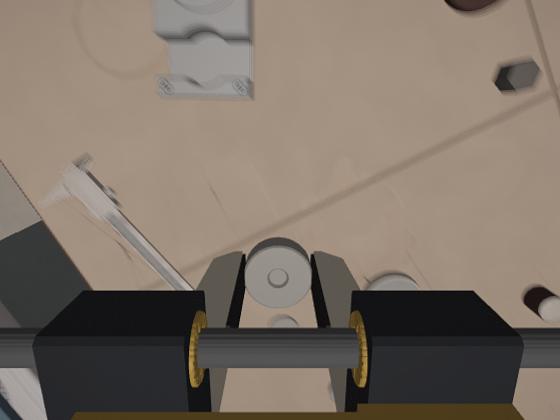

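Emit:
move_arm(deltas=[[[15,-15,0],[0,0,0]],[[30,-35,0],[0,0,0]],[[45,-55,0],[0,0,0]],[[45,-55,0],[0,0,0]],[[45,-55,0],[0,0,0]]])

```text
time: 5.98
ee_pos: [0.4669, 0.0994, 0.1872]
eef_rot: [-3.142, 0.001, 1.097]
contact_force: [0.0, -0.0, -0.8]
opening: 0.0309
```

```bash
python3 - <<'E'
from h import *
c=look(["holder","recess","well"],"w3.png",{"recess":.031,"well":.006})
print(read_state()["ee_pos"],read_state()["eef_rot"])
E
```

```text
holder [(array([279.,  79.]), 0.81, array([0.512, 0.186]))]
recess [(array([273.,  37.]), 0.87, array([0.521, 0.215]))]
well [(array([274., 117.]), 0.75, array([0.493, 0.16 ]))]
[0.467 0.1   0.187] [3.142 0.    1.097]
```

View pics/w3.png

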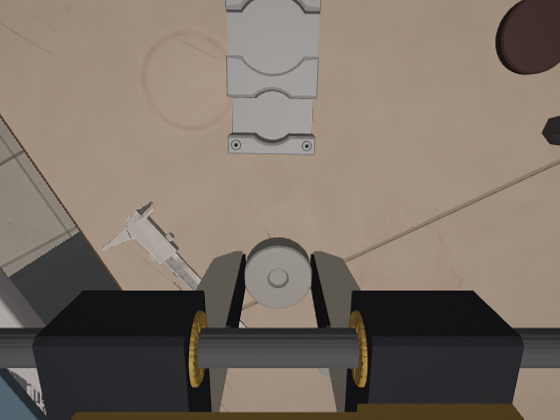

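```bash
python3 - <<'E'
from h import *
import cv2
c=capture("wrist")
g=cv2.resize(c["frame"][0:165,205:345,::-1],None,fx=3.5,fy=3.5,interpolation=cv2.INTER_CUBIC);cv2.imwrite("pics/d.png",g)
P=[ray(c,p,.043) for p in((228,153.5),(315,154))]
print(P,np.linalg.norm(P[0]-P[1]))
u=(P[1]-P[0])[:2];u/=np.linalg.norm(u);v=np.array([-u[1],u[0]]);m=(P[0]+P[1])[:2]/2
print("yaw",np.arctan2(u[1],u[0]),"well",m+v*.03,"holder",m+v*.065,"recess",m+v*.092)
E
```

```text
[array([0.447, 0.152, 0.043]), array([0.51 , 0.119, 0.043])] 0.07183710953077856
yaw -0.4799525007502736 well [0.492 0.162] holder [0.509 0.193] recess [0.521 0.217]
```

View pics/d.png

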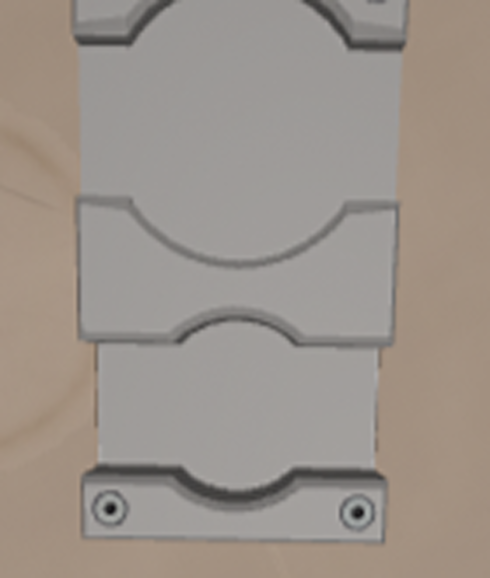

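```bash
python3 - <<'E'
from h import *
go(.492,.162,.075,1.091)
E
```

```text
t 6.225 shift [ 66.7  -5.8 112.5] turn [0.   0.01 0.33] op 31.2
```

Emit:
move_arm(deltas=[[[30,-3,20],[0,0,0]],[[60,-5,50],[0,0,0]],[[66.5,-6,90],[0,0,0.3]],[[66.5,-6,112],[0,0,0.3]],[[66.5,-6,112],[0,0,0.3]]])

```text
time: 6.85
ee_pos: [0.4899, 0.1624, 0.074]
eef_rot: [-3.138, 0.002, 1.093]
contact_force: [-1.0, -0.3, 0.2]
opening: 0.0313
```

```bash
python3 - <<'E'
from h import *
c=capture("wrist");save(c,"w4.png")
go(.492,.162,.013,1.091)
print(ray(c,(278,274),.1))
E
```

```text
t 6.9 shift [ 0.1  1.1 62.3] turn [-0.07  0.05  0.08] op 30.7
[0.494 0.172 0.1  ]
```

View pics/w4.png

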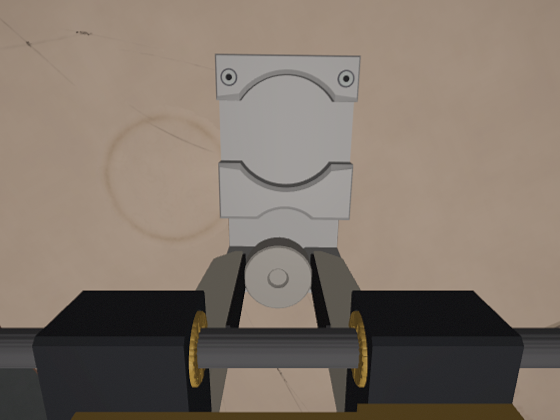

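Emit:
move_arm(deltas=[[[0,2,10],[0,0,0]],[[0,2,25],[0,0,0]],[[0,2,40],[0,0,0]],[[0,2,52],[0,0,0]],[[0,2,60],[0,0,0]]])

```text
time: 7.52
ee_pos: [0.4926, 0.1617, 0.0146]
eef_rot: [-3.141, 0.001, 1.093]
contact_force: [-0.0, -0.3, -1.2]
opening: 0.0308
```

Emit:
move_arm(deltas=[[[0,0,3],[0,0,0]],[[0,0,3],[0,0,0]],[[0,0,3],[0,0,0]],[[0,0,3],[0,0,0]],[[0,0,3],[0,0,0]]])

```text
time: 8.15
ee_pos: [0.4933, 0.1618, 0.0129]
eef_rot: [3.141, -0.0, 1.093]
contact_force: [0.4, -0.2, -0.3]
opening: 0.0312
```

Emit:
move_arm(deltas=[[[0,0,0],[0,0,0]],[[0,0,0],[0,0,0]],[[0,0,0],[0,0,0]],[[0,0,-10],[0,0,0]],[[0,0,-50],[0,0,0]]], fingers=0.1)

```text
time: 8.78
ee_pos: [0.4912, 0.1615, 0.0618]
eef_rot: [-3.137, 0.003, 1.092]
contact_force: [0.1, 0.5, 0.8]
opening: 0.0514
```

```bash
python3 - <<'E'
from h import *
go(.490,.162,.2,1.091)
go(.430,-.108,.15,1.091)
E
```

```text
t 8.775 shift [  -0.5   -1.9 -138.2] turn [-0.24  0.16  0.09] op 51.4
t 8.775 shift [-267.7   69.3  -87.7] turn [-0.24  0.16  0.09] op 51.4
```

Emit:
move_arm(deltas=[[[-10,2,-45],[0,0,0]],[[-65,15,-75],[0,0,0]],[[-125,32,-88],[0,0,0]],[[-185,48,-88],[0,0,0]],[[-240,65,-88],[0,0,0]]])

```text
time: 9.4
ee_pos: [0.44, -0.083, 0.152]
eef_rot: [3.139, -0.0, 1.093]
contact_force: [0.7, -0.3, 0.1]
opening: 0.0513
```

```bash
python3 - <<'E'
from h import *
c=look(["spacer_5","well"],"w5.png",{"well":.006})
go(.430,-.108,.03,1.091)
E
```

```text
spacer_5 [(array([280., 224.]), 0.8, array([ 0.429, -0.107])), (array([348., 300.]), 0.56, array([ 0.452, -0.204]))]
well []
t 9.55 shift [-25.9   2.1 121.5] turn [ 0.07  0.01 -0.25] op 51.5
```

View pics/w5.png

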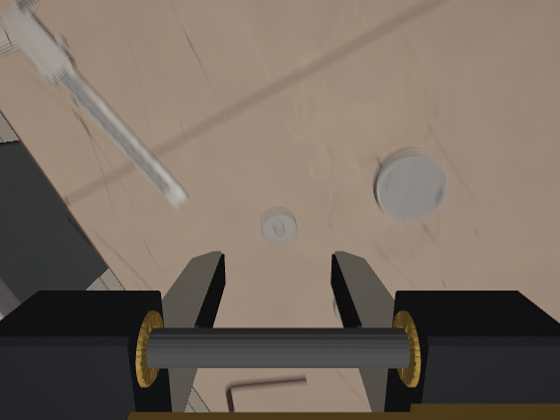

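Emit:
move_arm(deltas=[[[-10,1,40],[0,0,0]],[[-20,1.5,90],[0,0,0]],[[-25.5,1.5,125],[0,0,0]],[[-25.5,1.5,142],[0,0,0]],[[-25.5,1.5,147],[0,0,0]]])

```text
time: 10.18
ee_pos: [0.4295, -0.103, 0.0029]
eef_rot: [-3.139, -0.0, 1.094]
contact_force: [-0.5, 0.3, 0.8]
opening: 0.0512
```

Emit:
move_arm(deltas=[[[0,0,2],[0,0,0]],[[0,0,2],[0,0,0]],[[0,0,2],[0,0,0]],[[0,0,2],[0,0,0]],[[0,0,2],[0,0,0]]])

```text
time: 10.8
ee_pos: [0.43, -0.1047, 0.0019]
eef_rot: [3.141, 0.0, 1.092]
contact_force: [-0.3, 0.9, -0.4]
opening: 0.0512
```

Emit:
move_arm(deltas=[[[-2,0,0],[0,0,0]],[[-2,0,0],[0,0,0]],[[-2,0,0],[0,0,0]],[[-2,0,0],[0,0,0]],[[-2,0,0],[0,0,0]]], fingers=-1, newtons=30)

```text
time: 11.42
ee_pos: [0.429, -0.1063, 0.0016]
eef_rot: [-3.142, 0.0, 1.093]
contact_force: [-0.8, -0.6, -0.4]
opening: 0.0307
```

Emit:
move_arm(deltas=[[[0,0,-15],[0,0,0]],[[0,0,-40],[0,0,0]],[[0,0,-75],[0,0,0]],[[0,0,-105],[0,0,0]],[[0,0,-110],[0,0,0]]])

```text
time: 12.05
ee_pos: [0.4302, -0.1069, 0.1133]
eef_rot: [3.137, 0.0, 1.093]
contact_force: [0.2, -0.9, 0.1]
opening: 0.0303
```

```bash
python3 - <<'E'
from h import *
c=capture("wrist");save(c,"w6.png")
go(.492,.162,.08,1.091)
E
```

```text
t 12.1 shift [267.2 -68.4  32.5] turn [0.15 0.   0.1 ] op 30.4
```

View pics/w6.png

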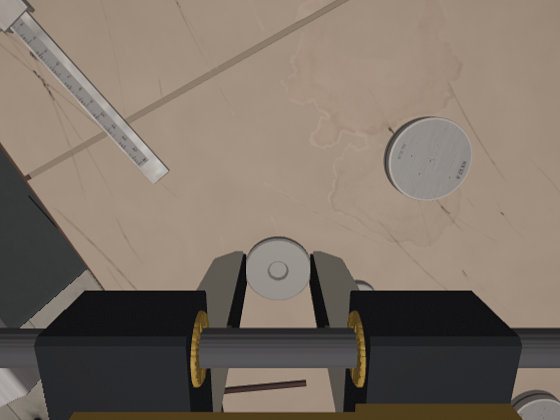

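Emit:
move_arm(deltas=[[[45,-12,-10],[0,0,0]],[[100,-26,-10],[0,0,0]],[[155,-40,-10],[0,0,0]],[[210,-54,0],[0,0,0]],[[258,-66,15],[0,0,0]]])

```text
time: 12.72
ee_pos: [0.4888, 0.1551, 0.0951]
eef_rot: [-3.141, 0.001, 1.093]
contact_force: [-0.1, -0.3, -0.2]
opening: 0.0303
```

```bash
python3 - <<'E'
from h import *
go(.4925,.162,.022,1.091)
E
```

```text
t 12.725 shift [ 7.8  0.2 73.1] turn [-0.05  0.03  0.13] op 30.3
```

Emit:
move_arm(deltas=[[[7,0,8],[0,0,0]],[[7,0,30],[0,0,0]],[[7,0,50],[0,0,0]],[[7,0,65],[0,0,0]],[[7,0,71],[0,0,0]]])

```text
time: 13.35
ee_pos: [0.4915, 0.1585, 0.0243]
eef_rot: [-3.14, 0.001, 1.092]
contact_force: [-0.1, 0.1, -0.9]
opening: 0.0302
```

Emit:
move_arm(deltas=[[[0,0,1],[0,0,0]],[[0,0,1],[0,0,0]],[[0,0,1],[0,0,0]],[[0,0,1],[0,0,0]],[[0,0,1],[0,0,0]]])

```text
time: 13.98
ee_pos: [0.4925, 0.1594, 0.0249]
eef_rot: [3.141, -0.0, 1.093]
contact_force: [0.8, 0.8, -0.9]
opening: 0.0301
```

Emit:
move_arm(deltas=[[[2,0,1],[0,0,0]],[[2,0,2],[0,0,0]],[[2,0,3],[0,0,0]],[[2,0,3],[0,0,0]],[[2,0,3],[0,0,0]]])

```text
time: 14.6
ee_pos: [0.4933, 0.1611, 0.0216]
eef_rot: [-3.142, 0.0, 1.093]
contact_force: [-0.1, 0.2, -1.0]
opening: 0.0303
```

Emit:
move_arm(deltas=[[[0,0,0],[0,0,0]],[[0,0,0],[0,0,0]],[[0,0,0],[0,0,0]],[[0,0,-10],[0,0,0]],[[0,0,-50],[0,0,0]]], fingers=0.1)

```text
time: 15.22
ee_pos: [0.4915, 0.1608, 0.0708]
eef_rot: [-3.137, 0.003, 1.092]
contact_force: [0.8, 0.9, 0.5]
opening: 0.0514
```

```bash
python3 - <<'E'
from h import *
go(.447,.08,.2,1.091)
go(.446,-.328,.13,1.091)
E
```

```text
t 15.225 shift [ -92.6   -2.8 -128.9] turn [-0.24  0.16  0.08] op 51.4
t 15.225 shift [-455.   184.4  -58.7] turn [-0.24  0.16  0.08] op 51.4
```

Emit:
move_arm(deltas=[[[0,-2,-40],[0,0,0]],[[-25,-3,-85],[0,0,0]],[[-60,-3,-125],[0,0,0]],[[-90,-3,-129],[0,0,0]],[[-90,-3,-129],[0,0,0]]])

```text
time: 15.85
ee_pos: [0.449, 0.0815, 0.2022]
eef_rot: [3.139, -0.001, 1.09]
contact_force: [0.9, -0.4, -0.3]
opening: 0.0513
```

```bash
python3 - <<'E'
from h import *
c=look(["well","recess","spacer_5"],None,{"recess":.031,"well":.006,"spacer_5":.019})
cv2.imwrite("pics/e.png",cv2.resize(c["frame"][0:190,190:370,::-1],None,fx=3,fy=3,interpolation=cv2.INTER_CUBIC))
go(.446,-.328,.13,1.091)
E
```

```text
well []
recess [(array([280.,   6.]), 0.71, array([0.521, 0.216]))]
spacer_5 [(array([281.,  87.]), 0.98, array([0.493, 0.161])), (array([284.,  51.]), 0.4, array([0.509, 0.186]))]
t 16.05 shift [-366.6  186.3   70.1] turn [-0.04 -0.01  0.11] op 51.1
```

View pics/e.png

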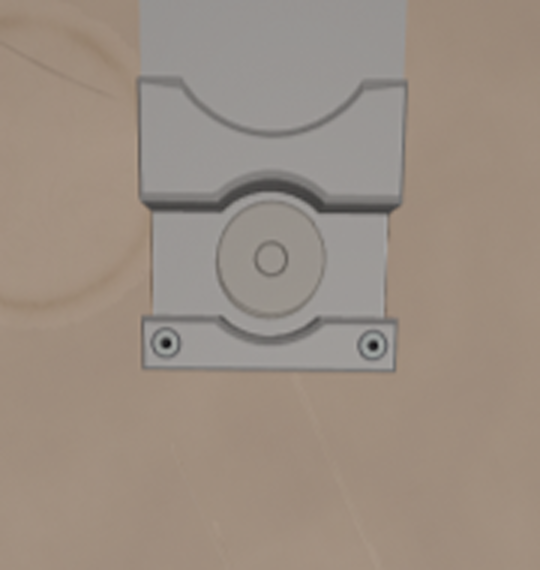

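Emit:
move_arm(deltas=[[[-45,23,0],[0,0,0]],[[-98,50,0],[0,0,0]],[[-150,76,0],[0,0,0]],[[-203,103,0],[0,0,0]],[[-256,130,10],[0,0,0]]], fingers=0.2)

```text
time: 16.68
ee_pos: [0.4477, -0.2061, 0.1906]
eef_rot: [3.141, -0.0, 1.094]
contact_force: [1.1, 0.1, -1.0]
opening: 0.0554
```

```bash
python3 - <<'E'
from h import *
c=look(["mount"])
go(.446,-.328,.13,1.091)
E
```

```text
mount [(array([328., 286.]), 0.82, array([ 0.445, -0.326]))]
t 16.775 shift [-105.5   54.5   59. ] turn [-0.08  0.08 -0.16] op 55.7
```

Emit:
move_arm(deltas=[[[-40,20,10],[0,0,0]],[[-80,41,25],[0,0,0]],[[-105,54,50],[0,0,0]],[[-105,54,85],[0,0,0]],[[-105,54,100],[0,0,0]]])

```text
time: 17.4
ee_pos: [0.446, -0.3206, 0.088]
eef_rot: [-3.137, -0.002, 1.093]
contact_force: [-0.7, 0.5, 0.0]
opening: 0.0557
```

```bash
python3 - <<'E'
from h import *
c=look(["mount"],"w7.png")
go(.446,-.327,.006,1.091)
E
```

```text
mount [(array([281., 227.]), 0.59, array([ 0.443, -0.328]))]
t 17.5 shift [-5.9  3.3 82.7] turn [-0.24 -0.1   0.16] op 55.9
```

View pics/w7.png

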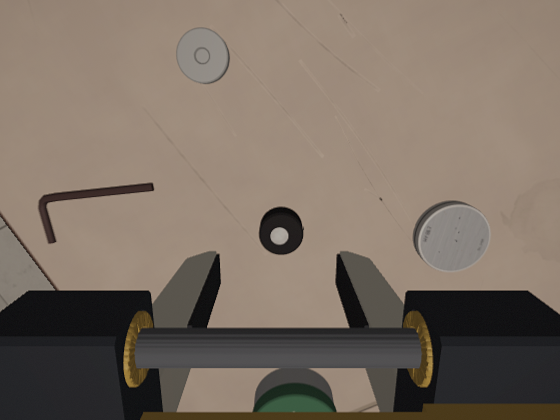

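Emit:
move_arm(deltas=[[[-7,1.5,20],[0,0,0]],[[-7,1.5,45],[0,0,0]],[[-7,1.5,65],[0,0,0]],[[-7,1.5,78],[0,0,0]],[[-7,1.5,82],[0,0,0]]])

```text
time: 18.12
ee_pos: [0.445, -0.3293, 0.0088]
eef_rot: [3.141, -0.0, 1.093]
contact_force: [-1.2, 0.1, -0.5]
opening: 0.0558
```

Emit:
move_arm(deltas=[[[0,0,0],[0,0,0]],[[0,0,0],[0,0,0]],[[0,0,0],[0,0,0]],[[0,0,0],[0,0,0]],[[0,0,0],[0,0,0]]], fingers=-1, newtons=25)

```text
time: 18.75
ee_pos: [0.4448, -0.3298, 0.0092]
eef_rot: [3.141, 0.0, 1.093]
contact_force: [-0.9, 1.4, 4.7]
opening: 0.0292
```

Emit:
move_arm(deltas=[[[0,0,-15],[0,0,0]],[[0,0,-50],[0,0,0]],[[0,0,-90],[0,0,0]],[[0,0,-125],[0,0,0]],[[0,0,-130],[0,0,0]]])

```text
time: 19.38
ee_pos: [0.4457, -0.3308, 0.142]
eef_rot: [3.136, 0.002, 1.093]
contact_force: [1.2, -0.3, -0.3]
opening: 0.0289
```

```bash
python3 - <<'E'
from h import *
go(.4925,.162,.136,1.091)
E
```

```text
t 19.375 shift [ 459.1 -185.3    4. ] turn [0.32 0.12 0.09] op 28.9
```

Emit:
move_arm(deltas=[[[45,-18,-5],[0,0,0]],[[95,-38,-8],[0,0,0]],[[148,-60,-8],[0,0,0]],[[202,-82,-8],[0,0,0]],[[256,-103,-8],[0,0,0]]])

```text
time: 20.0
ee_pos: [0.47, -0.0529, 0.1458]
eef_rot: [-3.14, 0.0, 1.092]
contact_force: [0.8, -1.2, -0.4]
opening: 0.0294
```

Emit:
move_arm(deltas=[[[45,-18,0],[0,0,0]],[[95,-38,0],[0,0,0]],[[140,-57,0],[0,0,0]],[[180,-73,0],[0,0,0]],[[190,-77,0],[0,0,0]]])

```text
time: 20.62
ee_pos: [0.489, 0.1514, 0.1456]
eef_rot: [-3.14, 0.001, 1.096]
contact_force: [-0.5, 0.0, -0.6]
opening: 0.0292
```

```bash
python3 - <<'E'
from h import *
c=capture("wrist");save(c,"w8.png")
go(.4925,.162,.09,1.091)
E
```

```text
t 20.675 shift [11.1 -1.9 55.7] turn [-0.1   0.03  0.24] op 29.2
```

View pics/w8.png

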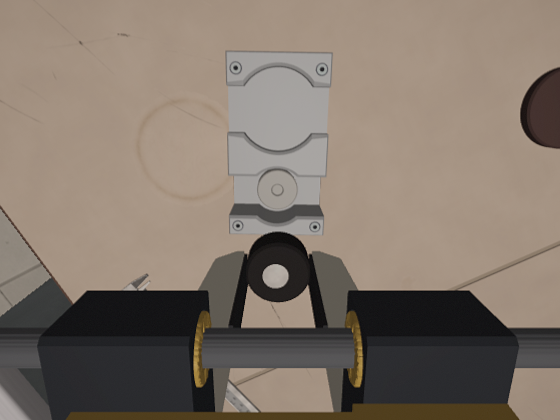

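Emit:
move_arm(deltas=[[[6,-1,10],[0,0,0]],[[10.5,-1,35],[0,0,0]],[[10.5,-1,60],[0,0,0]],[[10.5,-1,70],[0,0,0]],[[10.5,-1,70],[0,0,0]]])

```text
time: 21.3
ee_pos: [0.4935, 0.1581, 0.0759]
eef_rot: [-3.14, 0.001, 1.091]
contact_force: [-0.4, 0.4, -1.1]
opening: 0.0291
```

```bash
python3 - <<'E'
from h import *
go(.4928,.162,.035,1.091)
E
```

```text
t 21.3 shift [ 3.2 -2.3 40.9] turn [-0.09  0.07  0.02] op 29.1
```

Emit:
move_arm(deltas=[[[2,-2,5],[0,0,0]],[[2.5,-2,17],[0,0,0]],[[2.5,-2,29],[0,0,0]],[[2.5,-2,36],[0,0,0]],[[2.5,-2,39],[0,0,0]]])

```text
time: 21.92
ee_pos: [0.4929, 0.1622, 0.0369]
eef_rot: [-3.141, 0.001, 1.093]
contact_force: [0.7, 0.4, -0.1]
opening: 0.0289
```

Emit:
move_arm(deltas=[[[0,0,1.5],[0,0,0]],[[0,0,2],[0,0,0]],[[0,0,2.5],[0,0,0]],[[0,0,2.5],[0,0,0]],[[0,0,2.5],[0,0,0]]])

```text
time: 22.55
ee_pos: [0.4933, 0.1622, 0.0353]
eef_rot: [3.141, -0.0, 1.093]
contact_force: [-0.1, 0.0, -0.4]
opening: 0.0287
```

Emit:
move_arm(deltas=[[[0,0,1.5],[0,0,0]],[[0,0,1.5],[0,0,0]],[[0,0,1.5],[0,0,0]],[[0,0,1.5],[0,0,0]],[[0,0,1.5],[0,0,0]]])

```text
time: 23.18
ee_pos: [0.4933, 0.1622, 0.0337]
eef_rot: [3.142, -0.0, 1.093]
contact_force: [0.8, -0.7, -0.8]
opening: 0.0293
```

Emit:
move_arm(deltas=[[[0,0,0],[0,0,0]],[[0,0,0],[0,0,0]],[[0,0,0],[0,0,0]],[[0,0,-10],[0,0,0]],[[0,0,-60],[0,0,0]]], fingers=0.1)

```text
time: 23.8
ee_pos: [0.4909, 0.1619, 0.0922]
eef_rot: [-3.136, 0.004, 1.092]
contact_force: [1.0, 0.2, 0.8]
opening: 0.051
```

Emit:
move_arm(deltas=[[[0,0,-40],[0,0,0]],[[-25,0,-85],[0,0,0]],[[-60,0,-110],[0,0,0]],[[-90,0,-110],[0,0,0]],[[-90,0,-110],[0,0,0]]])

```text
time: 24.42
ee_pos: [0.4514, 0.0813, 0.2048]
eef_rot: [3.14, -0.001, 1.09]
contact_force: [-0.2, -0.2, -0.4]
opening: 0.0511
```

```bash
python3 - <<'E'
from h import *
c=look(["mount","recess"],None,{"mount":.024,"recess":.031})
cv2.imwrite("pics/f.png",cv2.resize(c["frame"][0:200,180:380,::-1],None,fx=2.5,fy=2.5,interpolation=cv2.INTER_CUBIC))
go(.548,-.388,.19,1.091)
E
```

```text
mount [(array([280.,  83.]), 0.74, array([0.496, 0.164]))]
recess [(array([277.,   6.]), 0.58, array([0.521, 0.218]))]
t 24.575 shift [-373.8  301.8   13.6] turn [ 0.01 -0.03  0.08] op 51.1
```

View pics/f.png

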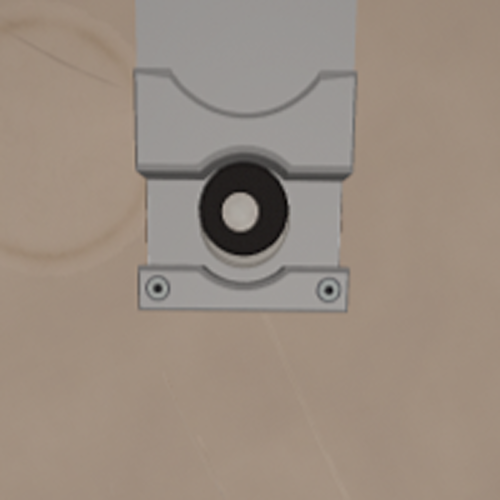

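Emit:
move_arm(deltas=[[[-35,28,0],[0,0,0]],[[-75,60,0],[0,0,0]],[[-118,95,0],[0,0,0]],[[-160,129,0],[0,0,0]],[[-200,161,5],[0,0,0]]], fingers=0.8)

```text
time: 25.2
ee_pos: [0.504, -0.1705, 0.1984]
eef_rot: [3.141, -0.0, 1.094]
contact_force: [0.5, 0.2, -0.6]
opening: 0.0835
```

Emit:
move_arm(deltas=[[[-35,28,0],[0,0,0]],[[-75,60,0],[0,0,0]],[[-118,95,0],[0,0,0]],[[-150,121,0],[0,0,0]],[[-155,128,5],[0,0,0]]])

```text
time: 25.82
ee_pos: [0.546, -0.3679, 0.1923]
eef_rot: [-3.141, -0.0, 1.091]
contact_force: [1.0, 0.6, 0.1]
opening: 0.0832
```

```bash
python3 - <<'E'
from h import *
c=look(["small_block"],"w9.png")
go(.548,-.388,.006,1.091)
E
```

```text
small_block [(array([290., 200.]), 0.84, array([ 0.55 , -0.386]))]
t 25.925 shift [-19.2  13.3 185.5] turn [-0.16 -0.08  0.09] op 83.5
```

Emit:
move_arm(deltas=[[[-10,8,40],[0,0,0]],[[-18,13.5,85],[0,0,0]],[[-18,13.5,135],[0,0,0]],[[-18,13.5,170],[0,0,0]],[[-18,13.5,185],[0,0,0]]])

```text
time: 26.55
ee_pos: [0.5481, -0.3848, 0.0063]
eef_rot: [-3.137, -0.002, 1.094]
contact_force: [0.8, -0.2, 0.4]
opening: 0.0837
```

Emit:
move_arm(deltas=[[[0,0,2],[0,0,0]],[[0,0,2],[0,0,0]],[[0,0,2],[0,0,0]],[[0,0,2],[0,0,0]],[[0,0,2],[0,0,0]]])

```text
time: 27.18
ee_pos: [0.5489, -0.3884, 0.0072]
eef_rot: [3.141, 0.0, 1.092]
contact_force: [-0.1, -0.2, -0.3]
opening: 0.0838
```

Emit:
move_arm(deltas=[[[0,0,0],[0,0,0]],[[0,0,0],[0,0,0]],[[0,0,0],[0,0,0]],[[0,0,0],[0,0,0]],[[0,0,0],[0,0,0]]], fingers=-1, newtons=40)

```text
time: 27.8
ee_pos: [0.5486, -0.3879, 0.0065]
eef_rot: [-3.141, -0.0, 1.093]
contact_force: [-0.8, 0.5, -0.3]
opening: 0.0489
```

Emit:
move_arm(deltas=[[[0,0,-15],[0,0,0]],[[0,0,-50],[0,0,0]],[[0,0,-90],[0,0,0]],[[0,0,-130],[0,0,0]],[[0,0,-140],[0,0,0]]])

```text
time: 28.42
ee_pos: [0.5503, -0.3894, 0.1508]
eef_rot: [3.135, 0.002, 1.093]
contact_force: [-0.3, -0.3, -2.9]
opening: 0.049
```

```bash
python3 - <<'E'
from h import *
go(.521,.217,.145,1.091)
E
```

```text
t 28.425 shift [ 524.9 -305.     2.8] turn [0.37 0.11 0.1 ] op 49.0
```

Emit:
move_arm(deltas=[[[30,-17,-3],[0,0,0]],[[75,-44,-5],[0,0,0]],[[120,-70,-5],[0,0,0]],[[167,-97,-5],[0,0,0]],[[215,-125,-5],[0,0,0]]])

```text
time: 29.05
ee_pos: [0.5358, -0.1377, 0.1504]
eef_rot: [-3.14, -0.0, 1.092]
contact_force: [0.3, 0.6, -1.3]
opening: 0.0489
```

Emit:
move_arm(deltas=[[[45,-26,0],[0,0,0]],[[90,-52,0],[0,0,0]],[[135,-78,0],[0,0,0]],[[180,-104,0],[0,0,0]],[[220,-127,0],[0,0,0]]])

```text
time: 29.68
ee_pos: [0.5241, 0.116, 0.1506]
eef_rot: [-3.14, 0.001, 1.093]
contact_force: [0.9, -0.4, -2.4]
opening: 0.0484
```

```bash
python3 - <<'E'
from h import *
look(["recess","mount"],None,{"recess":.031,"mount":.024})
go(.521,.217,.1,1.091)
E
```

```text
recess [(array([213.,  86.]), 0.65, array([0.523, 0.217]))]
mount [(array([216., 166.]), 0.6, array([0.494, 0.165])), (array([283., 264.]), 0.26, array([0.503, 0.067]))]
t 29.825 shift [ 88.4 -48.6  50.6] turn [-0.1   0.04  0.32] op 48.7
```

Emit:
move_arm(deltas=[[[35,-19,0],[0,0,0]],[[70,-38,5],[0,0,0]],[[89,-48.5,25],[0,0,0]],[[89,-48.5,50],[0,0,0]],[[89,-48.5,55],[0,0,0.3]]])

```text
time: 30.45
ee_pos: [0.5216, 0.2141, 0.0943]
eef_rot: [-3.138, 0.003, 1.087]
contact_force: [-0.4, -0.1, -2.0]
opening: 0.0489
```

```bash
python3 - <<'E'
from h import *
c=capture("wrist");save(c,"w10.png")
go(.5215,.217,.0385,1.091)
E
```

```text
t 30.5 shift [ 2.4 -1.8 56.3] turn [-0.15  0.15 -0.3 ] op 48.2
```

View pics/w10.png

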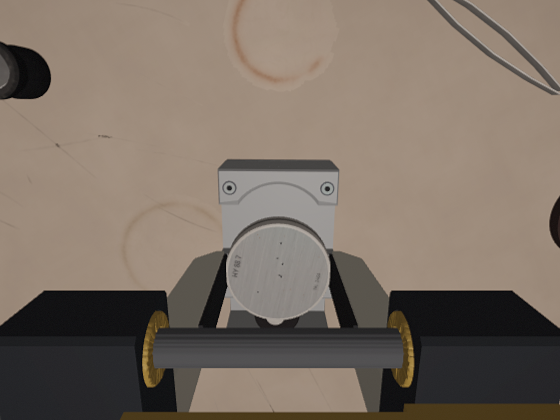

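Emit:
move_arm(deltas=[[[2,-0.7,8],[0,0,0]],[[2,-0.7,22],[0,0,0]],[[2,-0.7,36],[0,0,0]],[[2,-0.7,46],[0,0,0]],[[2,-0.7,51],[0,0,0]]])

```text
time: 31.12
ee_pos: [0.523, 0.2174, 0.0446]
eef_rot: [-3.141, 0.001, 1.087]
contact_force: [0.5, -0.5, -2.0]
opening: 0.0485
```

```bash
python3 - <<'E'
from h import *
go(.5215,.217,.0385,1.091)
E
```

```text
t 31.125 shift [-1.1 -1.1  6.2] turn [-0.06  0.05 -0.21] op 48.5
```

Emit:
move_arm(deltas=[[[0,-0.5,2],[0,0,0]],[[-0.5,-0.5,4],[0,0,0]],[[-0.5,-0.5,5.5],[0,0,0]],[[-0.5,-0.5,6],[0,0,0]],[[-0.5,-0.5,6],[0,0,0]]])

```text
time: 31.75
ee_pos: [0.5228, 0.2174, 0.0398]
eef_rot: [3.141, -0.0, 1.087]
contact_force: [0.4, -0.3, -2.1]
opening: 0.0487
```

Emit:
move_arm(deltas=[[[0,0,0],[0,0,0]],[[0,0,0],[0,0,0]],[[0,0,0],[0,0,0]],[[0,0,-10],[0,0,0]],[[0,0,-60],[0,0,0]]], fingers=0.5)

```text
time: 32.38
ee_pos: [0.5204, 0.2168, 0.098]
eef_rot: [-3.136, 0.004, 1.087]
contact_force: [0.4, -0.2, 0.6]
opening: 0.0695
```

Emit:
move_arm(deltas=[[[0,0,-40],[0,0,0]],[[-30,0,-80],[0,0,0]],[[-80,0,-95],[0,0,0]],[[-115,0,-95],[0,0,0]],[[-115,0,-95],[0,0,0]]])

```text
time: 33.0
ee_pos: [0.4687, 0.1141, 0.1959]
eef_rot: [3.14, -0.0, 1.085]
contact_force: [0.4, -0.7, -0.4]
opening: 0.0696
```

```bash
python3 - <<'E'
from h import *
c=look(["small_block","mount","recess"],None,{"mount":.024,"small_block":.031,"recess":.031})
a=cv2.resize(c["frame"][0:200,180:380,::-1],(400,400),interpolation=cv2.INTER_CUBIC)
s=capture("side");b=cv2.resize(s["frame"][140:210,245:325,::-1],(400,400),interpolation=cv2.INTER_CUBIC)
cv2.imwrite("pics/g.png",np.hstack([a,b]))
c=capture("top")
for n in("spacer_9","large_block","bar_sample"): print(n,[(round(d["confidence"],2),ray(c,d["position"],0)[:2]) for d in mark_of("top",n)[:2]])
E
```

```text
small_block [(array([278.,  50.]), 0.82, array([0.524, 0.219])), (array([279.,  91.]), 0.31, array([0.51 , 0.191]))]
mount [(array([275., 126.]), 0.71, array([0.494, 0.167]))]
recess []
spacer_9 [(0.46, array([ 0.452, -0.199]))]
large_block [(0.72, array([ 0.544, -0.129]))]
bar_sample [(0.61, array([ 0.687, -0.187]))]
```

View pics/g.png

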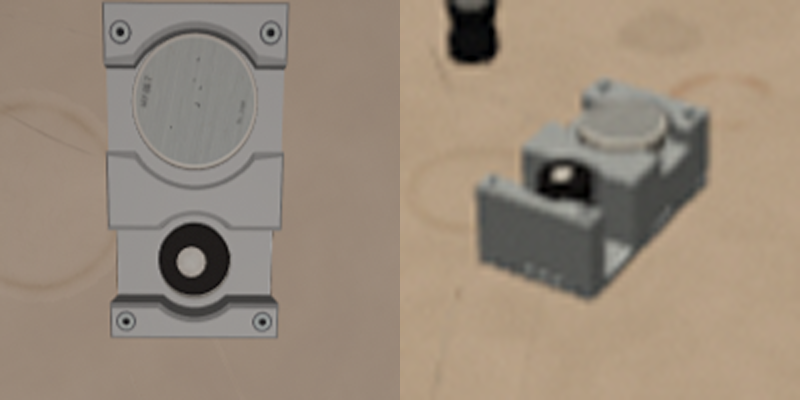

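The picture shows the block in the recess and the mount in the well, face up. The side view is too coarse to confirm that the block is fully down, so I'll probe its top gently with shut fingers.

```bash
python3 - <<'E'
from h import *
go(.522,.217,.052,1.091)
E
```

```text
t 33.45 shift [113.9  -0.2 142.3] turn [-0.03  0.01 -0.16] op 69.5
```

Emit:
move_arm(deltas=[[[45,0,10],[0,0,0]],[[90,0,50],[0,0,0]],[[114,0,100],[0,0,0]],[[114,0,130],[0,0,0]],[[114,0,140],[0,0,0]]], fingers=-1)

```text
time: 34.08
ee_pos: [0.5207, 0.2167, 0.0522]
eef_rot: [-3.138, 0.003, 1.088]
contact_force: [-0.5, 0.1, -0.3]
opening: 0.0245
```

Emit:
move_arm(deltas=[[[0,0,1],[0,0,0]],[[0,0,2],[0,0,0]],[[0,0,3],[0,0,0]],[[0,0,4],[0,0,0]],[[0,0,4],[0,0,0]]])

```text
time: 34.7
ee_pos: [0.5224, 0.2164, 0.051]
eef_rot: [3.141, -0.0, 1.087]
contact_force: [0.0, 0.3, -1.2]
opening: 0.0004
```

Emit:
move_arm(deltas=[[[0,0,1],[0,0,0]],[[0,0,2],[0,0,0]],[[0,0,3],[0,0,0]],[[0,0,3],[0,0,0]],[[0,0,3],[0,0,0]]])

```text
time: 35.33
ee_pos: [0.5223, 0.2165, 0.0476]
eef_rot: [-3.142, -0.0, 1.087]
contact_force: [-0.2, 0.3, 0.2]
opening: 0.0006
```

Emit:
move_arm(deltas=[[[0,0,0.7],[0,0,0]],[[0,0,1.4],[0,0,0]],[[0,0,2],[0,0,0]],[[0,0,2.5],[0,0,0]],[[0,0,2.5],[0,0,0]]])

```text
time: 35.95
ee_pos: [0.5223, 0.2164, 0.0451]
eef_rot: [-3.142, 0.0, 1.087]
contact_force: [0.1, -0.9, -0.1]
opening: 0.0005
```

Emit:
move_arm(deltas=[[[0,0,0.5],[0,0,0]],[[0,0,1],[0,0,0]],[[0,0,1.5],[0,0,0]],[[0,0,1.5],[0,0,0]],[[0,0,1.5],[0,0,0]]])

```text
time: 36.58
ee_pos: [0.5223, 0.2164, 0.0437]
eef_rot: [3.142, 0.0, 1.087]
contact_force: [1.4, -0.2, 0.4]
opening: 0.0007
```

Emit:
move_arm(deltas=[[[0,0,-15],[0,0,0]],[[0,0,-60],[0,0,0]],[[-30,0,-110],[0,0,0]],[[-80,0,-150],[0,0,0]],[[-100,0,-150],[0,0,0]]])

```text
time: 37.2
ee_pos: [0.4771, 0.1266, 0.1979]
eef_rot: [3.135, -0.004, 1.087]
contact_force: [0.9, 0.0, -0.1]
opening: -0.0
```

```bash
python3 - <<'E'
from h import *
look(["small_block","mount"],None,{"mount":.024,"small_block":.031})
print(read_state()["ee_pos"],read_state()["contact_force"]); print(hand_in())
E
```

```text
small_block [(array([274.,  67.]), 0.94, array([0.525, 0.222]))]
mount [(array([274., 145.]), 0.78, array([0.494, 0.165]))]
[0.475 0.128 0.194] [ 0.278  0.195 -0.25 ]
the job is handed in; nothing more can be done
None
```

The holder is loaded and the job was handed in at about 37 s on the robot's clock. The 13 mm spacer is in the deep well with the 5 mm spacer on it, the mount stands on them face up, and the small test block lies in the recess.

**What the last checks showed:**
- **Positions:** the networks put the mount about 3 mm and the block about 6 mm from the centres I had measured. The block's last reading was taken right after a move. A slightly earlier one put it within 4 mm. The limit is 10 mm.
- **Block height:** the side view could not show whether the block was fully down. I lowered the shut fingers over its centre to z = 43.7 mm and felt no contact, so it is not standing proud by more than about 1 mm.
- **Mount height:** I did not probe this. The evidence is the release height, which was within 1 mm of the expected value, and the pictures, which show it upright on the spacers.
- **Parts left in place:** the large block, bar sample and 9 mm spacer read within about 10 mm of their first top-camera readings. I put that down to network scatter, since I never touched them.

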